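# Check two converter modules under the height gauge

## Robot

A 7-joint arm with a two-finger parallel gripper is mounted at the origin on the work surface. World frame = base frame: x ahead of the robot, y to its left, z up, the work surface at z = 0. Lengths are in m, angles in rad, forces in N, time in s.
With the tool pointing down it reaches from about 0.4 to 0.925 m from the base axis. Payload 4.1 kg.
Tool frame: the origin (TCP) lies at the centre of the arm's flange, where the gripper is bolted on; the fingertips stand 173 mm ahead of it and the grasp point (between the pads) lies 155 mm ahead of it; z points along the fingers, y is the line along which they close (so a half turn about z gives the same grasp; the last joint's range is limited). The gripper opens to 85 mm and grips with 20 to 120 N. Pads are 22 mm wide; open, the fingers measure 114 mm over their backs; the gripper's body (76 mm by 85 mm) begins 54 mm behind the grasp point. The pads swing forward as they close: fully open they stand 13 mm farther back than shut.
Start: joints at [-1.209, 0.398, 0.045, 1.537, -0.019, 1.207, -0.051], TCP at [0.289, 0.582, 0.405] pointing down, gripper open.
Joint ranges: [-2.82, 2.82], [-0.49, 2.23], [-1.37, 1.46], [0, 2.46], [-1.36, 4.5], [0.23, 2], [-2.94, 2.94]. Speed limits (rad/s): [2.57, 2.57, 3.14, 3.14, 3.14, 3.14, 3.14].

## Interface

Orientations are given as a unit quaternion [x, y, z, w].
In Python, from cell import arm gives the robot as it stands.
- The arm moves only by the shell command python3 -m jog 'ROWS' [FORCE]. ROWS is JSON, a list of rows, each an object with "rotation": the turn, a rotation vector about the tool's x, y, z in degrees, a list of three; "dp": the shift along the tool's x, y, z in mm, a list of three; "grip": the opening in per cent of the stroke, from 0 (shut) to 100 (fully open). A call has 1 to 5 rows; each row is the pose to reach, as a shift and turn from the pose commanded when the call began, along the tool's axes at that moment; what a row does not reach only later rows make up. A row lasts 1/10 s, in which the tool goes at most 50 mm and 8.59 degrees, less where a joint would pass 70% of its speed; a pose out of reach is approached as far as the arm can. A call with a gripper value outside its range is refused whole. The fingers move at their own pace and stop on an object; FORCE is the grip in N (left out, the last holds). Time passes only in rows, so rows that repeat a pose let the fingers close. It gives the time, the measured TCP pose, the force, the opening and the grip force at its end, in the units of the state.
- arm.read_state(): the state, without advancing time (a new reading comes with each control period).
- arm.snapshot(name): name is "side" or "top"; returns a dict with "frame" (480x640x3 uint8, red, green, blue), "z_map" (480x640 float32, m along the optical axis (not along the pixel's ray), 0 where there is no reading), "camera_matrix" (3x3 intrinsics, pixels), "k1" (the pictures are not rectified: a ray, as slopes to the right and down, at radius r is drawn at 1 + k1 r^2 times it, then the intrinsics apply), "R" (3x3) and "t" (3): a world point X has camera coordinates R X + t. Camera axes: x right, y down, z forward; pixel columns grow to the right and rows downward; lengths in m; the calibration is good to about 2 mm. A picture is of the moment at which its call begins.
- arm.finish_job(): hands the job in; it is judged then, once.
The state is a dict: "time": time; "joint_positions": joint angles; "joint_velocities": joint speeds; "joint_torque": joint torques, N m; "tool_pos": TCP position; "tool_rot": TCP orientation; "wrist_force": force on the tool from outside, world axes, zero at the start; "torque": the same for the moment, N m; "gripper_width": finger opening in m; "grip_force": force on a finger pad.
Only numpy, scipy, OpenCV 4.12 (cv2) and the standard library are available. Lean on these libraries where they do the work, as an engineer would, in place of code of your own. Each camera call takes 0.05 s, during which the arm holds its last target. There are 200 camera calls.

## Task

Check both converter modules at the height gauge, one after the other, putting the first away before trying the next: slide it flat along the plate, black block first, under the fixed bridge bar. Leave the one that clears on the plate with its black block wholly out beyond the bar; do not force the one that sticks (never more than 20 N against the bar), but take it back and set it down flat in the red tray without dropping it. Leave everything else on the bench where it is.

Things in the scene. Friction and masses are not known exactly. Their poses are not given: they have to be found in the camera images.
- module_a: Loose converter module 96 (x) x 50 (y) mm, about 260 g, on the plate in front of the bar, +x towards it within 9 degrees. Origin: centre of underside, z up. Black potted block: 50 wide, 4 to 48 mm ahead of origin, top 34 to 38 mm up. Behind it low: base 6 mm thick; at the rear end (48 mm behind origin) a green terminal strip; its upright rear face, 50 wide x 16 high, is where to push. Sliding takes 1 to 2.5 N.
- module_b: Second module, looks like module_a: same sizes, origin, axes, weight, sliding force. Exactly one of the two is about 2 mm too tall for the bar and stops dead with its block against it; the other clears it by about 2 mm. Their poses do not tell which. Each starts left or right at random, 110 to 142 mm apart centre to centre.
- bridge: Fixed steel bar of the height gauge, 12 (x) x 274 (y) x 14 mm, yellow on top, on two 18 mm posts 126 mm either side of its middle (66 mm tall). Origin: on the plate's top face below the bar's middle; x across the bar, away from the robot, the way to push; y along the bar; z up. Bar's underside 36 mm, top 50 mm above the plate. Rigid.
- gauge: Fixed aluminium plate under the bridge, its top face 15 mm above the table, 290 mm wide (y), from 145 mm before the bar to 110 mm beyond it. Origin: on the table below the bar's middle, 15 mm under the bridge's origin; same axes.
- reject_tray: Red open tray for rejects, fixed, 190 (x) x 150 (y) x 24 mm high outside, walls and floor 4 mm. Origin: centre of its underside (inner floor 4 mm above it). Left or right of the gauge.
- setting_block: Bystander: ground steel setting block 20 x 24 x 36 mm high, standing loose on the gauge plate beyond the bar, midway across, about 94 mm past the bar. Origin: centre of its underside.
- tub: Bystander: white plastic tub with lid, 130 x 115 x 88 mm high. Origin: centre of its underside. On the other side of the gauge from the red tray.
- breadboard: Bystander: white breadboard with three binding posts on a black base 200 x 150 mm, 26 mm high. Origin: centre of its underside.
- multimeter: Bystander: yellow hand multimeter lying flat, 165 x 80 x 45 mm. Origin: centre of its underside.
- solder_reel: Bystander: blue-flanged reel of solder, 60 mm diameter, 40 mm high. Origin: centre of its underside.
- screwdriver: Bystander: screwdriver with red handle, 180 mm long, lying at the robot's left front, about 30 mm high. Origin: its underside, mid-length.
- component_box: Bystander: clear box of components 180 x 55 x 24 mm. Origin: centre of its underside.

How it is judged:
By the outcome, as a careful person would: the job done as asked, in the order asked, and still so for the second after the job is handed in, with the robot touching nothing.
It also fails if it takes over 58 s, if anything falls off the work surface, if the arm or the gripper's body presses on something with over 40 N, if the wrist force passes 120 N, or if a joint passes its speed limit or range.

## Working session

There is one attempt and no reset: what is moved stays moved. The work goes in short steps, Python scripts to look and compute and a shell command to move; the robot and the scene stay as the last step left them, time stands still between calls to the robot, and variables do not carry over. Pictures are saved under pics/ and viewed, at most 10 in all, crops included, and the job is handed in when it is done.

```bash
ls; mkdir -p pics
cat > h.py <<'E'
import numpy as np, cv2
from cell import arm
from scipy.spatial.transform import Rotation as Rn
def snap(n,f):
    s=arm.snapshot(n); cv2.imwrite(f,s["frame"][:,:,::-1]); np.savez(f[:-4]+'.npz',**s); return s
def cloud(s):
    K=s["camera_matrix"];v,u=np.mgrid[0:480,0:640]
    p=cv2.undistortPoints(np.stack([u,v],-1).reshape(-1,1,2).astype(float),K,np.array([float(s["k1"]),0,0,0,0])).reshape(480,640,2)
    z=s["z_map"][...,None]; c=np.concatenate([p*z,z],-1)
    return (c-s["t"])@s["R"]
E
python3 - <<'E'
from h import *
for n in("top","side"):
    s=snap(n,f"pics/{n}0.png"); print(n,s["k1"],s["camera_matrix"],s["R"],s["t"])
st=arm.read_state();print(st)
E
```

```text
pics
top -0.010990245478844068 [[483.83373855   0.         322.21102899]
 [  0.         483.83373855 241.68218419]
 [  0.           0.           1.        ]] [[-0.01772056 -0.99972895 -0.01509998]
 [-0.99641795  0.01890682 -0.08242449]
 [ 0.08268764  0.01358528 -0.99648291]] [0.16261929 0.49730833 1.20927174]
side -0.024025519828512976 [[490.1018558    0.         320.50054546]
 [  0.         490.1018558  243.32680919]
 [  0.           0.           1.        ]] [[ 0.74894283 -0.66248232 -0.01420572]
 [-0.37320769 -0.40400647 -0.83516154]
 [ 0.54754055  0.63078993 -0.54982125]] [-0.28276063  0.27805181  1.03473392]
{'time': 0.1, 'joint_positions': array([-1.2089919 ,  0.39908101,  0.04503456,  1.53774409, -0.01870083,
        1.20692012, -0.05071178]), 'joint_velocities': array([-0.00013717, -0.00290715,  0.00073682, -0.00189848, -0.00106581,
        0.00153402,  0.00090405]), 'joint_torque': array([ 3.55531913e-03, -4.76260579e+01,  1.37023218e+00, -2.54947221e+01,
        1.21152832e-02,  4.99779097e-03,  1.64300752e-05]), 'tool_pos': array([0.28887256, 0.58198004, 0.4037954 ]), 'tool_rot': array([ 2.28319509e-01,  9.73585873e-01, -8.54158007e-04, -1.40154463e-04]), 'wrist_force': array([ 0.45056731, -0.63556213,  0.56979033]), 'torque': array([-0.03834895, -0.02018759, -0.01649387]), 'grip_force': 0.0, 'gripper_width': 0.08533649018205035}
```

View pics/top0.png

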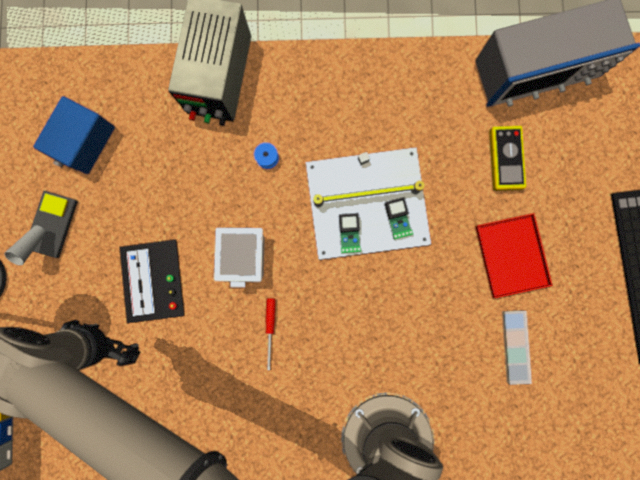

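View pics/side0.png

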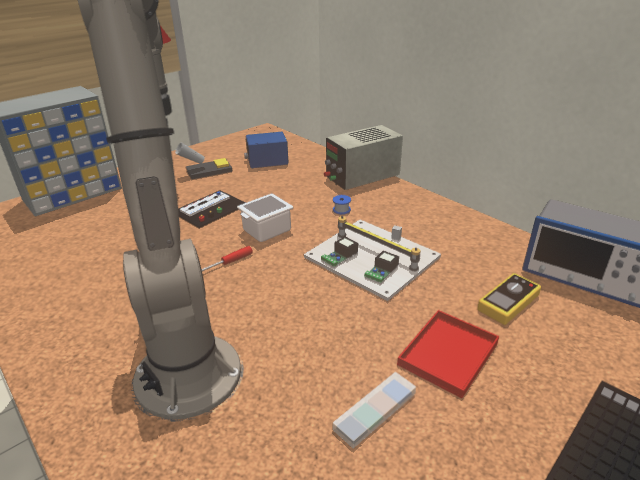

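Run:
```python
from h import *
s=dict(np.load("pics/top0.npz"));P=cloud(s)
f=s["frame"][135:275,300:440]
cv2.imwrite("pics/crop0.png",cv2.resize(f[:,:,::-1],None,fx=4.2,fy=4.2,interpolation=cv2.INTER_CUBIC))
for n,(u,v) in dict(plate=(375,240),plate2=(330,215),plate3=(370,175),table=(290,330),tray=(515,255),blkL=(349,222),blkR=(397,206),barL=(340,196),barR=(390,191),tubtop=(240,250)).items():
    w=P[v-2:v+3,u-2:u+3].reshape(-1,3); print(n,np.median(w,0).round(4),w[:,2].std().round(4))
z=P[:,:,2]
np.set_printoptions(linewidth=200)
print((z[210:255,336:364:2][::2]*1000).round(0).astype(int))
print((z[194:244,386:414:2][::2]*1000).round(0).astype(int))
```

```text
plate [0.5024 0.0191 0.0144] 0.2417
plate2 [0.5693 0.1323 0.0152] 0.0023
plate3 [0.6716 0.0268 0.0141] 0.0021
table [ 0.2772  0.2401 -0.0004] 0.003
tray [ 0.458  -0.3405  0.0037] 0.0027
blkL [0.5457 0.0856 0.052 ] 0.002
blkR [ 0.5837 -0.0352  0.0482] 0.0028
barL [0.609  0.1069 0.0652] 0.002
barR [ 0.6214 -0.0177  0.0635] 0.0201
tubtop [0.4783 0.351  0.0884] 0.0021
[[  18   14   12   10   11   13   14   19   19   15   16   15   13   15]
 [  11   11 1248   14   17   13   16   16   13   20   16   13   18   18]
 [  17   15   52   54   57   53   53   51   53   53   51   53   12   12]
 [  16   12   54   56   55   49   52   54   49   54   54   51   11   16]
 [  15   15   53   57   50   56   51   53   55   54   54   53   13   10]
 [  19   17   49   55   55   54   53   52   53   55   53   52   12   18]
 [  11   11   52   52   52   52   49   54   54   56   49   57   16   15]
 [  17   17   54   51   50 1248   56   53   53   54   50   54   15   20]
 [  16   14   51   50   53   53   51   54   52   51   51   51   15   17]
 [  12   13   57   53   52   53   53   51   49   54   52   51   20   13]
 [ 
[... 2072 characters left out ...]
7   29   21   26   32   29   19   10   11]
 [  18   15   23   22   29   30   21   25   21   25   20   25   26   17]
 [  14   16   11   26   27   20   20   23   29   29   22   22   18   14]
 [  19   18   14   20   25   26   27   22   27   20   29   32   30   25]
 [  14   14   17   18   23   23   33   25   28   29   32   34   30   32]
 [  17   13   16   15   34   32   26   32   35   33   29   28   30 1248]
 [  12   13   13   18   33   30   31   34   32   27   16   12   14   12]
 [  16   15   11   14   30   28   14   19   14   14   19   16   12   16]
 [  13   19   18   11   13   17   18   13   16 1248   16   14   11   15]
 [  11   14   13   14   12   13   15   17   13   17   17   13   17   14]]
```

View pics/crop0.png

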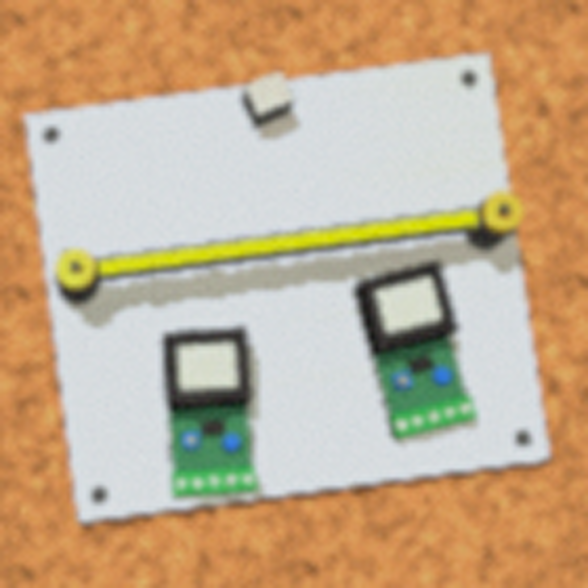

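```bash
cat >> h.py <<'E'
def ray(s,u,v,z):
    p=cv2.undistortPoints(np.array([[[u,v]]],float),s["camera_matrix"],np.array([float(s["k1"]),0,0,0,0])).ravel()
    d=s["R"].T@np.array([*p,1]);o=-s["R"].T@s["t"]
    return (o+d*(z-o[2])/d[2])
E
python3 - <<'E'
from h import *
s=dict(np.load("pics/top0.npz"));P=cloud(s)
c=lambda u,v,z:ray(s,300+u/4.2,135+v/4.2,z)[:2]
pl,pr=c(77,268,.081),c(502,212,.081); print("posts",pl,pr,np.linalg.norm(pl-pr),"mid",(pl+pr)/2,"yaw",np.degrees(np.arctan2(*(pl-pr)[::-1]))-90)
for n,z,t,b in(("L",.053,[(165,335),(245,330),(248,405),(170,410)],[(174,497),(256,492)]),("R",.049,[(358,285),(437,264),(453,328),(376,350)],[(393,438),(474,420)])):
    q=np.array([c(*x,z) for x in t]);r=np.array([c(*x,.031) for x in b])
    ctr=q.mean(0);rear=r.mean(0);d=ctr-rear
    print(n,q.round(3).tolist(),"sides",np.linalg.norm(q[0]-q[1]),np.linalg.norm(q[1]-q[2]),"ctr",ctr,"rear",rear,"len(74)",np.linalg.norm(d),"yaw",np.degrees(np.arctan2(d[1],d[0])),
    "front yaw",np.degrees(np.arctan2(*(q[0]-q[1])[::-1]))-90, np.degrees(np.arctan2(*(r[0]-r[1])[::-1]))-90)
z=P[:,:,2]
for n,(a,b,e,f) in dict(L=(205,235,336,364),R=(196,228,380,414)).items():
    w=P[a:b,e:f].reshape(-1,3);w=w[(w[:,2]>.041)&(w[:,2]<.07)]
    print(n,"blk rect",cv2.minAreaRect(w[:,:2].astype(np.float32)*1000),"z",np.median(w[:,2]),w[:,2].mean(),len(w))
for p in[(478,226),(533,215),(551,286),(495,297)]: print("tray",ray(s,*p,.024))
st=arm.read_state();print(Rn.from_quat(st["tool_rot"]).as_matrix().round(3))
E
```

```text
posts [0.6004157  0.16026094] [ 0.62831732 -0.08709886] 0.24892844028516337 mid [0.61436651 0.03658104] yaw 6.435629613445315
L [[0.564, 0.109], [0.566, 0.062], [0.521, 0.061], [0.519, 0.107]] sides 0.04748701614777165 0.04470329514882197 ctr [0.54272161 0.08493689] rear [0.47012436 0.08086917] len(74) 0.07271111250313095 yaw 3.207001588109973 front yaw 2.474606211226245 2.427394734802803
R [[0.592, -0.006], [0.604, -0.054], [0.565, -0.062], [0.553, -0.016]] sides 0.04875443238784062 0.03947749125261694 ctr [ 0.5787433  -0.03431288] rear [ 0.50705001 -0.05110252] len(74) 0.07363300922635067 yaw 13.180399178774339 front yaw 13.877023279015347 11.47459493020392
L blk rect ((546.4793090820312, 85.09367370605469), (44.751529693603516, 49.98723220825195), 2.642102003097534) z 0.052454221824183536 0.052390866000696146 359
R blk rect ((581.1360473632812, -35.09397888183594), (44.16425323486328, 50.15542221069336), 13.026779174804688) z 0.049071359858376754 0.049037536402201945 358
tray [ 0.532439   -0.24248634  0.024     ]
tray [ 0.55785525 -0.38311774  0.024     ]
tray [ 0.37756899 -0.4186081   0.024     ]
tray [ 0.35271049 -0.27713063  0.024     ]
[[-0.896  0.445 -0.001]
 [ 0.445  0.896 -0.002]
 [-0.    -0.002 -1.   ]]
```

```bash
A='[-165,-175,20]'; python3 -m jog '[{"rotation":[0,0,0],"dp":[-165,-175,20],"grip":25},{"rotation":[0,0,0],"dp":[-165,-175,20],"grip":25},{"rotation":[0,0,0],"dp":[-165,-175,20],"grip":25},{"rotation":[0,0,0],"dp":[-165,-175,20],"grip":25},{"rotation":[0,0,0],"dp":[-165,-175,20],"grip":25}]' 20
python3 -m jog '[{"rotation":[0,0,-29],"dp":[-165,-175,20],"grip":25},{"rotation":[0,0,-29],"dp":[-165,-175,20],"grip":25},{"rotation":[0,0,-29],"dp":[-165,-175,20],"grip":25},{"rotation":[0,0,-29],"dp":[-165,-175,20],"grip":25},{"rotation":[0,0,-29],"dp":[-165,-175,20],"grip":25}]'
cat >> h.py <<'E'
def go(x,y,z,yaw=None):
    "tool-frame dp (mm) and rotation (deg) to reach TCP xyz with tool y at world angle yaw+90, pointing down"
    st=arm.read_state();R=Rn.from_quat(st["tool_rot"]);dp=R.inv().apply(np.array([x,y,z])-st["tool_pos"])*1000
    if yaw is None: m=R.as_matrix();yaw=np.degrees(np.arctan2(m[1,1],m[0,1]))-90
    a=np.radians(yaw);T=np.array([[-np.cos(a),-np.sin(a),0],[-np.sin(a),np.cos(a),0],[0,0,-1]])
    print("dp",dp.round(1),"rot",np.degrees((R.inv()*Rn.from_matrix(T)).as_rotvec()).round(1))
    print("t",round(st["time"],2),"pos",st["tool_pos"].round(4),"F",st["wrist_force"].round(2),"w",st["gripper_width"],"gf",st["grip_force"],"q7",st["joint_positions"].round(2))
E
python3 -c "
from h import *
go(.4425,.080,.3,2.7)"
```

```text
time: 0.6
tool_pos: [0.3596, 0.349, 0.3841]
tool_rot: [0.229, 0.973, -0.001, -0.0]
wrist_force: [0.3, 0.6, 0.4]
gripper_width: 0.0214
grip_force: 0.0
time: 1.1
tool_pos: [0.4273, 0.1258, 0.365]
tool_rot: [-0.024, 1.0, 0.0, 0.0]
wrist_force: [0.5, 0.0, 0.6]
gripper_width: 0.0215
grip_force: 0.0
dp [-13.  -46.5  65. ] rot [0. 0. 0.]
t 1.1 pos [0.4273 0.1258 0.365 ] F [0.51 0.04 0.62] w 0.02147716405661846 gf 0.0 q7 [-0.67  0.07  0.3   2.06 -0.02  1.02  1.26]
```

```bash
python3 -m jog '[{"rotation":[0,0,0],"dp":[-13,-46,65],"grip":25},{"rotation":[0,0,0],"dp":[-13,-46,65],"grip":25},{"rotation":[0,0,0],"dp":[-13,-46,115],"grip":25},{"rotation":[0,0,0],"dp":[-13,-46,165],"grip":25},{"rotation":[0,0,0],"dp":[-13,-46,172],"grip":25}]'
python3 -m jog '[{"rotation":[0,0,0],"dp":[0,0,0],"grip":25}]'
python3 - <<'E'
from h import *
go(.4425,.080,.192,2.7)
s=snap("side","pics/side1.png")
f=s["frame"][205:305,290:450]
cv2.imwrite("pics/crop1.png",cv2.resize(f[:,:,::-1],None,fx=5,fy=5,interpolation=cv2.INTER_CUBIC))
E
```

```text
time: 1.6
tool_pos: [0.4392, 0.0815, 0.1885]
tool_rot: [-0.023, 1.0, -0.002, -0.006]
wrist_force: [-1.7, -0.3, 0.1]
gripper_width: 0.0213
grip_force: 0.0
time: 1.7
tool_pos: [0.4419, 0.0822, 0.1925]
tool_rot: [-0.023, 1.0, -0.001, -0.002]
wrist_force: [-0.3, 0.4, 0.8]
gripper_width: 0.0216
grip_force: 0.0
dp [-0.5 -2.2  0.5] rot [-0.1 -0.2 -0.1]
t 1.7 pos [0.4419 0.0822 0.1925] F [-0.32  0.37  0.78] w 0.021573920904302452 gf 0.0 q7 [-0.54  0.36  0.3   2.2  -0.18  0.61  1.51]
```

View pics/crop1.png

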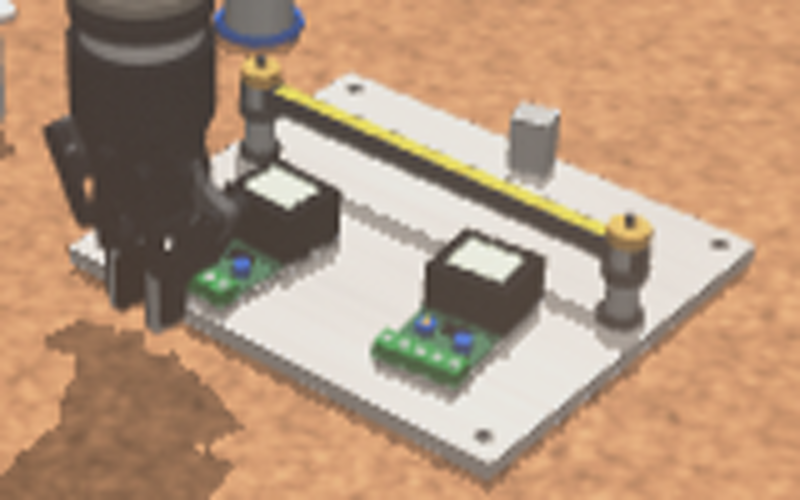

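```bash
python3 -m jog '[{"rotation":[0,0,0],"dp":[-8,-1.5,0],"grip":25},{"rotation":[0,0,0],"dp":[-15,-1.5,0],"grip":25},{"rotation":[0,0,0],"dp":[-19,-1.5,0],"grip":25},{"rotation":[0,0,0],"dp":[-23,-1.5,0],"grip":25},{"rotation":[0,0,0],"dp":[-27,-1.5,0],"grip":25}]'
python3 -m jog '[{"rotation":[0,0,0],"dp":[-4,0,0],"grip":25},{"rotation":[0,0,0],"dp":[-8,0,0],"grip":25},{"rotation":[0,0,0],"dp":[-12,0,0],"grip":25},{"rotation":[0,0,0],"dp":[-15,0,0],"grip":25}]'
python3 -m jog '[{"rotation":[0,0,0],"dp":[-2,0,0],"grip":25},{"rotation":[0,0,0],"dp":[-3,0,0],"grip":25}]'
```

```text
time: 2.25
tool_pos: [0.4694, 0.0821, 0.1935]
tool_rot: [-0.023, 1.0, 0.0, -0.0]
wrist_force: [-3.3, -0.2, 1.9]
gripper_width: 0.0213
grip_force: 1.3
time: 2.65
tool_pos: [0.4849, 0.0828, 0.1931]
tool_rot: [-0.023, 1.0, 0.0, 0.0]
wrist_force: [-1.3, 0.1, 0.4]
gripper_width: 0.0213
grip_force: 0.9
time: 2.85
tool_pos: [0.4877, 0.0829, 0.1931]
tool_rot: [-0.023, 1.0, -0.0, 0.0]
wrist_force: [-1.6, -0.3, 1.2]
gripper_width: 0.0213
grip_force: 1.0
```

```bash
python3 -m jog '[{"rotation":[0,0,0],"dp":[-1.5,0,0],"grip":25},{"rotation":[0,0,0],"dp":[-3,0,0],"grip":25}]'
python3 -m jog '[{"rotation":[0,0,0],"dp":[-1,0,0],"grip":25}]'
python3 -m jog '[{"rotation":[0,0,0],"dp":[-1,0,0],"grip":25}]'
python3 -m jog '[{"rotation":[0,0,0],"dp":[-1,0,0],"grip":25}]'
```

```text
time: 3.05
tool_pos: [0.4904, 0.083, 0.1931]
tool_rot: [-0.023, 1.0, 0.0, 0.0]
wrist_force: [-1.2, -0.6, -1.3]
gripper_width: 0.0216
grip_force: 0.6
time: 3.15
tool_pos: [0.4917, 0.0831, 0.1932]
tool_rot: [-0.023, 1.0, 0.0, 0.0]
wrist_force: [-1.0, -0.5, 0.2]
gripper_width: 0.0218
grip_force: 0.5
time: 3.25
tool_pos: [0.4926, 0.0831, 0.1932]
tool_rot: [-0.023, 1.0, 0.0, 0.0]
wrist_force: [-0.9, 0.6, -0.9]
gripper_width: 0.0213
grip_force: 0.5
time: 3.35
tool_pos: [0.4935, 0.0832, 0.1932]
tool_rot: [-0.023, 1.0, 0.0, 0.0]
wrist_force: [-1.6, 0.0, -0.4]
gripper_width: 0.0215
grip_force: 0.6
```

```bash
for i in 1 ; do python3 -m jog '[{"rotation":[0,0,0],"dp":[-1,0,0],"grip":25}]' | grep -E "pos|force"
python3 -m jog '[{"rotation":[0,0,0],"dp":[-1,0,0],"grip":25}]'| grep -E "pos|force"
python3 -m jog '[{"rotation":[0,0,0],"dp":[-1,0,0],"grip":25}]'| grep -E "pos|force"; done
```

```text
tool_pos: [0.4945, 0.0832, 0.1932]
wrist_force: [-1.7, -0.2, -1.3]
grip_force: 0.5
tool_pos: [0.4954, 0.0832, 0.1932]
wrist_force: [-1.9, -0.1, -0.4]
grip_force: 1.1
tool_pos: [0.4959, 0.0832, 0.1931]
wrist_force: [-5.6, -0.6, 3.8]
grip_force: 2.5
```

```bash
python3 -m jog '[{"rotation":[0,0,0],"dp":[-0.5,0,0],"grip":25}]'| grep -E "pos|force"
python3 -m jog '[{"rotation":[0,0,0],"dp":[-1,0,0],"grip":25}]'| grep -E "pos|force"
python3 - <<'E'
from h import *
go(.4925,.083,.2,2.7)
s=snap("top","pics/top2.png");P=cloud(s)
f=s["frame"][165:285,310:430]
cv2.imwrite("pics/crop2.png",cv2.resize(f[:,:,::-1],None,fx=4.5,fy=4.5,interpolation=cv2.INTER_CUBIC))
E
```

```text
tool_pos: [0.496, 0.0832, 0.1931]
wrist_force: [-5.8, -0.6, 4.0]
grip_force: 2.9
tool_pos: [0.4964, 0.0832, 0.193]
wrist_force: [-8.3, -0.6, 5.6]
grip_force: 3.8
dp [ 4. -0. -7.] rot [ 0.  -0.3 -0.1]
t 3.85 pos [0.4964 0.0832 0.193 ] F [-8.3  -0.62  5.57] w 0.021290442120809338 gf 3.848845660686493 q7 [-0.49  0.43  0.29  2.08 -0.2   0.66  1.55]
```

View pics/crop2.png

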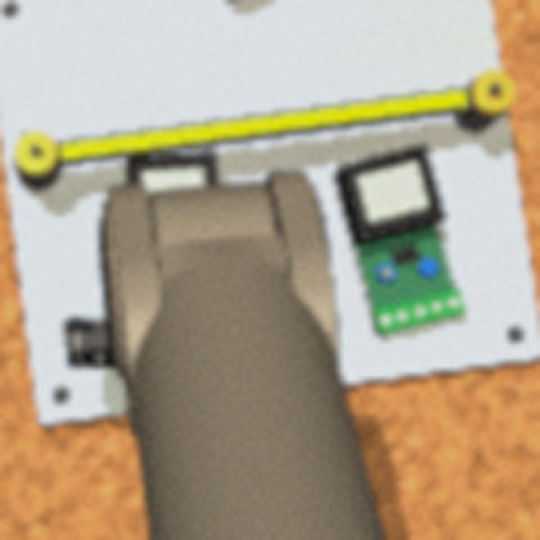

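```bash
python3 -m jog '[{"rotation":[0,0,0],"dp":[10,0,0],"grip":25},{"rotation":[0,0,0],"dp":[25,0,0],"grip":25},{"rotation":[0,0,0],"dp":[25,0,-40],"grip":25},{"rotation":[0,0,0],"dp":[25,0,-70],"grip":80},{"rotation":[0,0,0],"dp":[25,0,-70],"grip":85}]'
python3 -m jog '[{"rotation":[0,0,0],"dp":[-48,0,0],"grip":85},{"rotation":[0,0,0],"dp":[-96,0,0],"grip":85},{"rotation":[0,0,0],"dp":[-96,0,0],"grip":85}]'
python3 -c "
from h import *
go(.5715,.0861,.187,2.7)"
```

```text
time: 4.4
tool_pos: [0.4752, 0.0825, 0.2673]
tool_rot: [-0.023, 1.0, 0.002, 0.006]
wrist_force: [0.8, -0.1, -0.3]
gripper_width: 0.0496
grip_force: 0.0
time: 4.7
tool_pos: [0.5741, 0.0871, 0.2634]
tool_rot: [-0.023, 1.0, -0.0, 0.004]
wrist_force: [-1.1, -0.6, 0.8]
gripper_width: 0.073
grip_force: 0.0
dp [ 3.3 -0.8 76.3] rot [-0.   0.5 -0.1]
t 4.7 pos [0.5741 0.0871 0.2634] F [-1.13 -0.56  0.77] w 0.07302992224282392 gf 0.0 q7 [-0.49  0.44  0.33  1.86 -0.18  0.87  1.55]
```

```bash
python3 -m jog '[{"rotation":[0,0,0],"dp":[3,0,30],"grip":85},{"rotation":[0,0,0],"dp":[3,0,60],"grip":85},{"rotation":[0,0,0],"dp":[3,0,76],"grip":85},{"rotation":[0,0,0],"dp":[3,0,76],"grip":85}]'
python3 -m jog '[{"rotation":[0,0,0],"dp":[0,0,0],"grip":50},{"rotation":[0,0,0],"dp":[0,0,0],"grip":50},{"rotation":[0,0,0],"dp":[0,0,0],"grip":50},{"rotation":[0,0,0],"dp":[0,0,0],"grip":50},{"rotation":[0,0,0],"dp":[0,0,0],"grip":50}]' 40
```

```text
time: 5.1
tool_pos: [0.5642, 0.0863, 0.1844]
tool_rot: [-0.023, 1.0, -0.001, -0.002]
wrist_force: [-0.7, 0.5, -0.8]
gripper_width: 0.0727
grip_force: 0.0
time: 5.6
tool_pos: [0.5663, 0.0863, 0.1883]
tool_rot: [-0.023, 1.0, 0.0, 0.001]
wrist_force: [-1.4, -0.2, 5.8]
gripper_width: 0.0496
grip_force: 44.3
```

```bash
python3 -m jog '[{"rotation":[0,0,0],"dp":[0,0,0],"grip":60},{"rotation":[0,0,0],"dp":[0,0,0],"grip":50}]'
```

```text
time: 5.8
tool_pos: [0.5662, 0.0866, 0.1877]
tool_rot: [-0.023, 1.0, 0.0, 0.001]
wrist_force: [-0.5, -0.8, 4.4]
gripper_width: 0.0493
grip_force: 43.2
```

```bash
python3 -m jog '[{"rotation":[0,0,0],"dp":[8,0,-0.3],"grip":40},{"rotation":[0,0,0],"dp":[20,0,-0.5],"grip":40},{"rotation":[0,0,0],"dp":[28,0,-0.5],"grip":40},{"rotation":[0,0,0],"dp":[28,0,-10],"grip":40},{"rotation":[0,0,0],"dp":[28,0,-30],"grip":40}]'
python3 -m jog '[{"rotation":[0,0,0],"dp":[0,0,-30],"grip":40},{"rotation":[0,0,0],"dp":[0,0,-70],"grip":40},{"rotation":[0,0,0],"dp":[0,0,-70],"grip":40}]'
python3 - <<'E'
from h import *
go(.46,-.33,.29,10)
s=snap("side","pics/side3.png")
f=s["frame"][165:315,260:460]
cv2.imwrite("pics/crop3.png",cv2.resize(f[:,:,::-1],None,fx=4,fy=4,interpolation=cv2.INTER_CUBIC))
E
```

```text
time: 6.3
tool_pos: [0.5356, 0.085, 0.2158]
tool_rot: [-0.023, 1.0, -0.001, -0.003]
wrist_force: [0.5, 0.2, -1.6]
gripper_width: 0.0492
grip_force: 42.2
time: 6.6
tool_pos: [0.5396, 0.0851, 0.2922]
tool_rot: [-0.023, 1.0, 0.001, 0.004]
wrist_force: [2.1, 0.6, -2.6]
gripper_width: 0.0492
grip_force: 42.5
dp [ 9.830e+01 -4.111e+02  4.000e-01] rot [ 0.1  0.5 -7.4]
t 6.6 pos [0.5396 0.0851 0.2922] F [ 2.14  0.6  -2.63] w 0.04920245609862707 gf 42.53006818005815 q7 [-0.52  0.35  0.35  1.92 -0.15  0.89  1.52]
```

View pics/crop3.png

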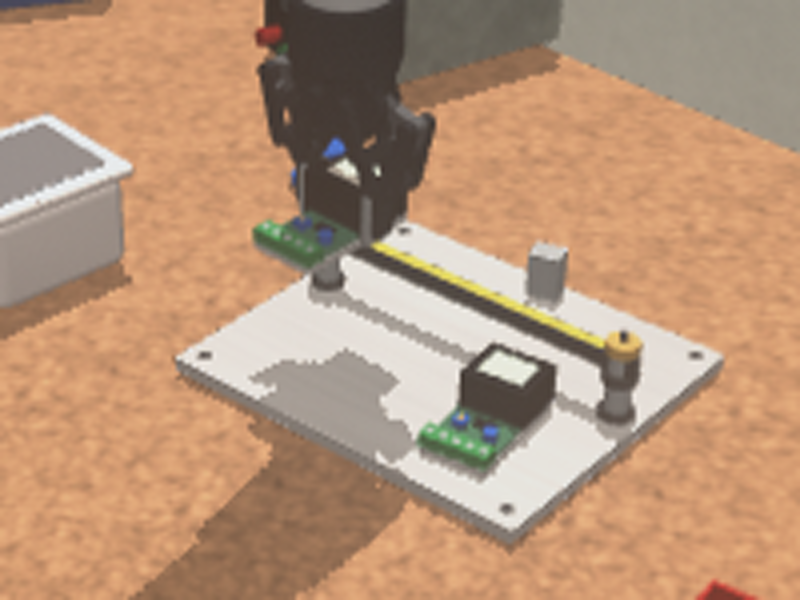

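```bash
python3 -m jog '[{"rotation":[0,0,0],"dp":[5,-20,0],"grip":40},{"rotation":[0,0,0],"dp":[13,-60,0],"grip":40},{"rotation":[0,0,0],"dp":[23,-100,0],"grip":40},{"rotation":[0,0,0],"dp":[33,-145,0],"grip":40},{"rotation":[0,0,0],"dp":[43,-190,0],"grip":40}]'
python3 -m jog '[{"rotation":[0,0,-2],"dp":[10,-45,0],"grip":40},{"rotation":[0,0,-4],"dp":[20,-90,0],"grip":40},{"rotation":[0,0,-6],"dp":[30,-135,0],"grip":40},{"rotation":[0,0,-7.5],"dp":[40,-180,0],"grip":40},{"rotation":[0,0,-7.5],"dp":[48,-210,0],"grip":40}]'
python3 -m jog '[{"rotation":[0,0,0],"dp":[0,0,0],"grip":40},{"rotation":[0,0,0],"dp":[0,0,0],"grip":40}]'
python3 - <<'E'
from h import *
go(.4655,-.328,.1767,10)
E
```

```text
time: 7.15
tool_pos: [0.5018, -0.1076, 0.2856]
tool_rot: [-0.023, 1.0, 0.0, -0.002]
wrist_force: [0.7, -1.0, -2.0]
gripper_width: 0.0496
grip_force: 42.4
time: 7.65
tool_pos: [0.4627, -0.3215, 0.2856]
tool_rot: [-0.087, 0.996, 0.0, -0.002]
wrist_force: [-0.7, 0.0, -2.1]
gripper_width: 0.0495
grip_force: 42.4
time: 7.85
tool_pos: [0.4639, -0.3186, 0.2855]
tool_rot: [-0.087, 0.996, 0.001, -0.002]
wrist_force: [-0.9, 0.4, -3.6]
gripper_width: 0.0495
grip_force: 42.5
dp [ -0.3  -9.9 108.7] rot [ 0.2 -0.2 -0. ]
t 7.85 pos [ 0.4639 -0.3186  0.2855] F [-0.86  0.35 -3.62] w 0.049480461160813886 gf 42.5423393631354 q7 [ 0.16  0.4   0.46  1.88 -0.22  0.91  2.47]
```

```bash
python3 -m jog '[{"rotation":[0,0,0],"dp":[0,-9,20],"grip":40},{"rotation":[0,0,0],"dp":[0,-9,50],"grip":40},{"rotation":[0,0,0],"dp":[0,-9,80],"grip":40},{"rotation":[0,0,0],"dp":[0,-9,95],"grip":40},{"rotation":[0,0,0],"dp":[0,-9,99],"grip":40}]'
python3 -m jog '[{"rotation":[0,0,0],"dp":[0,0,2],"grip":40},{"rotation":[0,0,0],"dp":[0,0,4],"grip":40},{"rotation":[0,0,0],"dp":[0,0,6],"grip":40}]' | grep -E "pos|wrist"
python3 -m jog '[{"rotation":[0,0,0],"dp":[0,0,1],"grip":40}]'| grep -E "pos|wrist"
python3 -m jog '[{"rotation":[0,0,0],"dp":[0,0,1],"grip":40}]'| grep -E "pos|wrist"
```

```text
time: 8.35
tool_pos: [0.4663, -0.3253, 0.1858]
tool_rot: [-0.089, 0.996, 0.002, -0.002]
wrist_force: [-0.1, -1.0, -2.6]
gripper_width: 0.0496
grip_force: 42.6
tool_pos: [0.4673, -0.3277, 0.1833]
wrist_force: [-0.1, 0.1, -3.1]
tool_pos: [0.467, -0.3276, 0.1819]
wrist_force: [0.2, -0.5, -3.2]
tool_pos: [0.4669, -0.3276, 0.1806]
wrist_force: [0.4, -0.8, -2.4]
```

```bash
python3 -m jog '[{"rotation":[0,0,0],"dp":[0,0,1.3],"grip":40},{"rotation":[0,0,0],"dp":[0,0,2],"grip":40}]'| grep -E "pos|wrist"
python3 -m jog '[{"rotation":[0,0,0],"dp":[0,0,1],"grip":40}]'| grep -E "pos|wrist"
python3 -m jog '[{"rotation":[0,0,0],"dp":[0,0,1],"grip":40}]'| grep -E "pos|wrist"
```

```text
tool_pos: [0.4667, -0.3274, 0.1782]
wrist_force: [-0.4, -0.3, -2.6]
tool_pos: [0.4667, -0.3274, 0.1771]
wrist_force: [-0.0, -0.5, -2.6]
tool_pos: [0.4667, -0.3275, 0.1767]
wrist_force: [-3.8, 2.9, 11.3]
```

```bash
python3 -m jog '[{"rotation":[0,0,0],"dp":[0,0,-0.7],"grip":40},{"rotation":[0,0,0],"dp":[0,0,-0.7],"grip":80},{"rotation":[0,0,0],"dp":[0,0,-0.7],"grip":80},{"rotation":[0,0,0],"dp":[0,0,-0.7],"grip":80}]'
python3 -m jog '[{"rotation":[0,0,0],"dp":[0,0,-15],"grip":80},{"rotation":[0,0,0],"dp":[0,0,-50],"grip":80},{"rotation":[0,0,0],"dp":[0,0,-100],"grip":80},{"rotation":[0,0,0],"dp":[0,0,-120],"grip":25}]'
python3 - <<'E'
from h import *
go(.473,-.060,.29,13)
s=snap("side","pics/side4.png")
f=s["frame"][165:405,260:520]
cv2.imwrite("pics/crop4.png",cv2.resize(f[:,:,::-1],None,fx=2.4,fy=2.4,interpolation=cv2.INTER_CUBIC))
E
```

```text
time: 9.65
tool_pos: [0.4669, -0.3275, 0.177]
tool_rot: [-0.088, 0.996, -0.0, 0.0]
wrist_force: [0.3, -0.3, 0.6]
gripper_width: 0.0684
grip_force: 0.0
time: 10.05
tool_pos: [0.4675, -0.3288, 0.3023]
tool_rot: [-0.088, 0.996, -0.002, 0.003]
wrist_force: [1.3, 0.0, -0.6]
gripper_width: 0.0557
grip_force: 0.0
dp [-52.3 263.8  11.3] rot [-0.3  0.3 -2.9]
t 10.05 pos [ 0.4675 -0.3288  0.3023] F [ 1.3   0.02 -0.55] w 0.05572066631065111 gf 0.0 q7 [ 0.16  0.39  0.47  1.85 -0.22  0.94  2.48]
```

View pics/crop4.png

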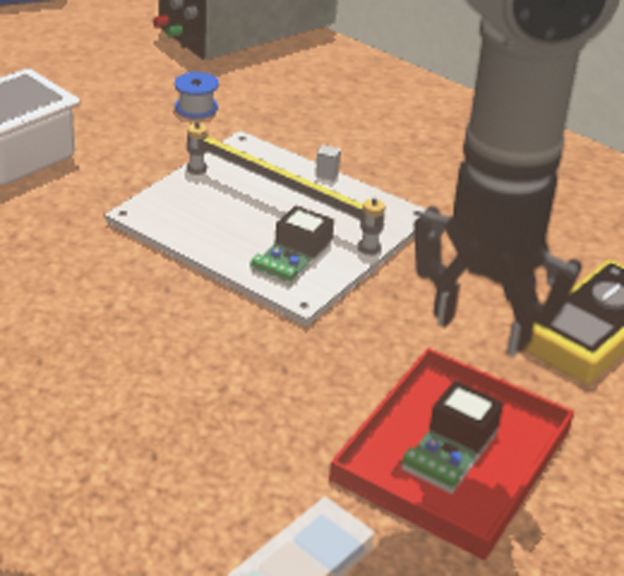

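```bash
python3 -m jog '[{"rotation":[0,0,0],"dp":[-11,49,0],"grip":25},{"rotation":[0,0,0],"dp":[-22,98,0],"grip":25},{"rotation":[0,0,-3],"dp":[-33,147,0],"grip":25},{"rotation":[0,0,-3],"dp":[-44,195,0],"grip":25},{"rotation":[0,0,-3],"dp":[-54,240,0],"grip":25}]' | grep pos
python3 -m jog '[{"rotation":[0,0,0],"dp":[-7,24,0],"grip":25},{"rotation":[0,0,0],"dp":[-7,24,20],"grip":25},{"rotation":[0,0,0],"dp":[-7,24,20],"grip":25}]' | grep pos
python3 - <<'E'
from h import *
go(.4798,-.0583,.192,13)
E
```

```text
tool_pos: [0.4775, -0.0796, 0.2978]
tool_pos: [0.4782, -0.0556, 0.276]
dp [-1.3 -3.  84. ] rot [ 0.  -0.2  0.2]
t 10.9 pos [ 0.4782 -0.0556  0.276 ] F [-0.66  0.39 -0.57] w 0.02160191802956043 gf 0.0 q7 [-0.29  0.26  0.37  2.07 -0.13  0.83  1.95]
```

```bash
python3 -m jog '[{"rotation":[0,0,0],"dp":[0,-3,40],"grip":25},{"rotation":[0,0,0],"dp":[0,-3,75],"grip":25},{"rotation":[0,0,0],"dp":[0,-3,84],"grip":25},{"rotation":[0,0,0],"dp":[0,-3,84],"grip":25},{"rotation":[0,0,0],"dp":[0,-3,84],"grip":25}]'|grep -E "pos|wrist"
python3 -m jog '[{"rotation":[0,0,0],"dp":[-7,0,0],"grip":25},{"rotation":[0,0,0],"dp":[-14,0,0],"grip":25},{"rotation":[0,0,0],"dp":[-18,0,0],"grip":25},{"rotation":[0,0,0],"dp":[-22,0,0],"grip":25},{"rotation":[0,0,0],"dp":[-26,0,0],"grip":25}]'|grep -E "pos|wrist"
python3 -m jog '[{"rotation":[0,0,0],"dp":[-3,0,0],"grip":25},{"rotation":[0,0,0],"dp":[-6,0,0],"grip":25},{"rotation":[0,0,0],"dp":[-9,0,0],"grip":25},{"rotation":[0,0,0],"dp":[-11,0,0],"grip":25}]'|grep -E "pos|wrist"
python3 -c "
from h import *
go(.5758,-.0362,.192,13)"
```

```text
tool_pos: [0.4806, -0.0602, 0.1943]
wrist_force: [0.4, 0.2, -0.1]
tool_pos: [0.505, -0.0538, 0.1929]
wrist_force: [-2.0, -0.9, 2.3]
tool_pos: [0.5163, -0.0511, 0.1928]
wrist_force: [-2.1, -0.2, -0.4]
dp [-61.4   1.    0.8] rot [-0.   0.   0.1]
t 12.3 pos [ 0.5163 -0.0511  0.1928] F [-2.14 -0.2  -0.41] w 0.021376797057012457 gf 0.5773282516747713 q7 [-0.25  0.46  0.32  2.04 -0.22  0.67  2.02]
```

```bash
python3 -m jog '[{"rotation":[0,0,0],"dp":[-1,0,0],"grip":25},{"rotation":[0,0,0],"dp":[-2,0,0],"grip":25}]'|grep -E "pos|wrist"
python3 -m jog '[{"rotation":[0,0,0],"dp":[-1,0,0],"grip":25},{"rotation":[0,0,0],"dp":[-2,0,0],"grip":25}]'|grep -E "pos|wrist"
python3 -m jog '[{"rotation":[0,0,0],"dp":[-1,0,0],"grip":25},{"rotation":[0,0,0],"dp":[-2,0,0],"grip":25}]'|grep -E "pos|wrist"
```

```text
tool_pos: [0.5178, -0.0507, 0.1928]
wrist_force: [-1.4, -0.2, 0.1]
tool_pos: [0.5198, -0.0503, 0.1928]
wrist_force: [-1.1, -0.9, -0.9]
tool_pos: [0.5218, -0.0498, 0.1929]
wrist_force: [-1.3, -0.3, -0.9]
```

```bash
python3 -m jog '[{"rotation":[0,0,0],"dp":[-2,0,0],"grip":25},{"rotation":[0,0,0],"dp":[-4,0,0],"grip":25}]'|grep -E "pos|wrist"
python3 -m jog '[{"rotation":[0,0,0],"dp":[-2,0,0],"grip":25},{"rotation":[0,0,0],"dp":[-4,0,0],"grip":25}]'|grep -E "pos|wrist"
```

```text
tool_pos: [0.5258, -0.0489, 0.1929]
wrist_force: [-0.2, -1.0, -0.1]
tool_pos: [0.5297, -0.048, 0.1929]
wrist_force: [-1.1, -0.4, 0.3]
```

```bash
python3 -m jog '[{"rotation":[0,0,0],"dp":[-4,0,0],"grip":25},{"rotation":[0,0,0],"dp":[-8,0,0],"grip":25},{"rotation":[0,0,0],"dp":[-12,0,0],"grip":25},{"rotation":[0,0,0],"dp":[-16,0,0],"grip":25},{"rotation":[0,0,0],"dp":[-20,0,0],"grip":25}]'|grep -E "pos|wrist"
python3 -m jog '[{"rotation":[0,0,0],"dp":[-4,0,0],"grip":25},{"rotation":[0,0,0],"dp":[-8,0,0],"grip":25},{"rotation":[0,0,0],"dp":[-12,0,0],"grip":25},{"rotation":[0,0,0],"dp":[-16,0,0],"grip":25},{"rotation":[0,0,0],"dp":[-19,0,0],"grip":25}]'|grep -E "pos|wrist"
python3 -m jog '[{"rotation":[0,0,0],"dp":[-3,0,0],"grip":25},{"rotation":[0,0,0],"dp":[-6,0,0],"grip":25},{"rotation":[0,0,0],"dp":[-8,0,0],"grip":25}]'|grep -E "pos|wrist"
```

```text
tool_pos: [0.5494, -0.0434, 0.1929]
wrist_force: [-0.7, -0.7, -0.6]
tool_pos: [0.5679, -0.0391, 0.1929]
wrist_force: [-0.6, -0.3, -0.4]
tool_pos: [0.5755, -0.0373, 0.1929]
wrist_force: [-1.1, -0.1, -1.0]
```

Back off, rise, move clear and look.

```bash
python3 -m jog '[{"rotation":[0,0,0],"dp":[10,0,0],"grip":25},{"rotation":[0,0,0],"dp":[40,0,0],"grip":25},{"rotation":[0,0,0],"dp":[70,0,-10],"grip":25},{"rotation":[0,0,0],"dp":[80,0,-55],"grip":25},{"rotation":[0,0,0],"dp":[90,0,-100],"grip":25}]'|grep -E "pos|wrist"
python3 -m jog '[{"rotation":[0,0,0],"dp":[20,-40,0],"grip":25},{"rotation":[0,0,0],"dp":[30,-85,0],"grip":25},{"rotation":[0,0,0],"dp":[40,-130,0],"grip":25},{"rotation":[0,0,0],"dp":[50,-150,0],"grip":25},{"rotation":[0,0,0],"dp":[50,-150,0],"grip":25}]'|grep -E "pos|wrist"
python3 - <<'E'
from h import *
s=snap("top","pics/top5.png")
f=s["frame"][140:310,300:560]
cv2.imwrite("pics/crop5.png",cv2.resize(f[:,:,::-1],None,fx=3,fy=3,interpolation=cv2.INTER_CUBIC))
P=cloud(s);w=P[150:205,360:425].reshape(-1,3);w=w[(w[:,2]>.043)&(w[:,2]<.056)]
u=np.array([.9937,.1121]);print(len(w),np.percentile((w[:,:2]-[.6144,.0366])@u,[1,5,20,50,80,95]).round(4))
E
```

```text
tool_pos: [0.4855, -0.0583, 0.2931]
wrist_force: [1.0, 1.1, 0.4]
tool_pos: [0.471, -0.2195, 0.2934]
wrist_force: [0.6, 0.0, 1.4]
461 [-0.0074 -0.0027  0.0243  0.0414  0.0593  0.1003]
```

View pics/crop5.png

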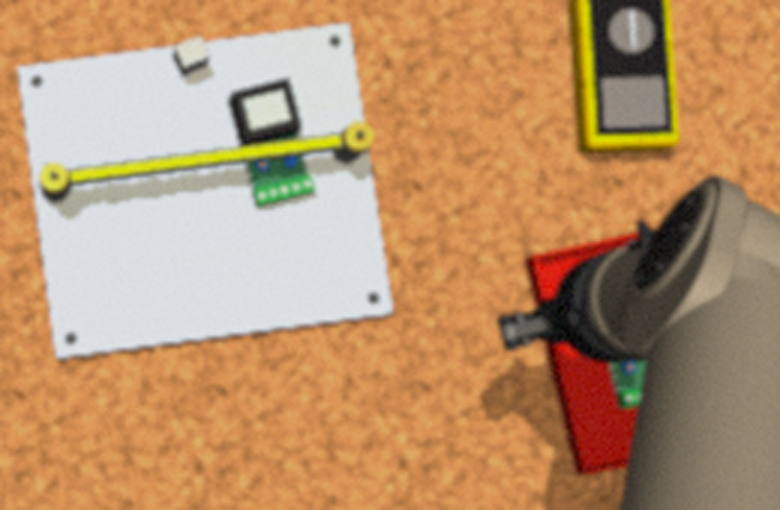

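```bash
python3 -c "
from h import *
print(arm.read_state()['time'],arm.finish_job())"
```

```text
the job is handed in; nothing more can be done
15.65 None
```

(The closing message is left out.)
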